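File the sediment sample pots

TASK

Use the blade of the flat spatula to lever up the cover of the sample case by its front tab, open the cover as far as it goes, and lay the spatula back down on the table. Press every pot's lid fully home, also on the pot that is already in the case, and stand each loose pot upright in a free bay, one to a bay. Then shut the cover and press it fully down, leaving the jars and beakers where they are.

Things in the scene. Friction and masses are not known exactly. Their poses are not given: they have to be found in the camera images.
- case: grey case fixed to the table, 116 (x) by 360 mm (y), 40 mm tall without cover, 99 mm with it shut; origin at the centre of its underside, front at -x, hinge at x = 0.058, z = 0.040. Four bays in a row in its top, each 76 (x) by 80 mm (y), 14 mm deep, floor at z = 0.026, centred at x = 0, y = 0.132 (bay 1), 0.044 (2), -0.044 (3), -0.132 (4)
- cover (a joint): angle (rad) of the clear domed cover, 360 mm long; hinged on the rear top edge of the case: 0 = shut, 1.75 = open at its stop. Shut, it spans x -0.058 to 0.058, z 0.040 to 0.099 of the case. Grey tab at mid-front: 80 mm wide, 4 mm thick (shut: x -0.058 to -0.084, z 0.040 to 0.044), nothing under it down to the table. Stiff hinge: stays where left; 2 to 3 N at the tab move it
- tab (a point): centre of the tab's underside; moves with the cover
- spatula: flat spatula lying on the table: black handle 100 mm long (x), 14 mm wide (y), 20 mm tall (z), and a steel blade going on from it in +x, flush with the handle's underside, 30 mm wide, 3 mm thick, ending 140 mm from the origin; origin at the centre of the handle's underside; 0.07 kg
- pot1: loose on the table (may be absent): round off-white pot with a brown band; body 60 mm across, 44 mm tall, origin at the centre of its underside, z up; white press-on lid 64 mm across, 8 mm thick: 52 mm tall in all with lid home, up to 60 mm with it proud; 0.15 to 0.35 kg
- pot1_lid (a joint): lid of pot1: how far it stands proud, in m: 0 = fully home, at most 0.008; slides straight down when pressed with about 6 to 8 N and stays where it is left; a black seal shows below it while it is proud
- pot2: loose on the table (may be absent): round off-white pot with a brown band; body 60 mm across, 44 mm tall, origin at the centre of its underside, z up; white press-on lid 64 mm across, 8 mm thick: 52 mm tall in all with lid home, up to 60 mm with it proud; 0.15 to 0.35 kg
- pot2_lid (a joint): lid of pot2: how far it stands proud, in m: 0 = fully home, at most 0.008; slides straight down when pressed with about 6 to 8 N and stays where it is left; a black seal shows below it while it is proud
- pot3: loose on the table (may be absent): round off-white pot with a brown band; body 60 mm across, 44 mm tall, origin at the centre of its underside, z up; white press-on lid 64 mm across, 8 mm thick: 52 mm tall in all with lid home, up to 60 mm with it proud; 0.15 to 0.35 kg
- pot3_lid (a joint): lid of pot3: how far it stands proud, in m: 0 = fully home, at most 0.008; slides straight down when pressed with about 6 to 8 N and stays where it is left; a black seal shows below it while it is proud
- filed1: standing in bay 1 of the case from the start (may be absent: only one of filed1 to filed4 is there): round off-white pot with a brown band; body 60 mm across, 44 mm tall, origin at the centre of its underside, z up; white press-on lid 64 mm across, 8 mm thick: 52 mm tall in all with lid home, up to 60 mm with it proud; 0.15 to 0.35 kg
- filed1_lid (a joint): lid of filed1: how far it stands proud, in m: 0 = fully home, at most 0.008; slides straight down when pressed with about 6 to 8 N and stays where it is left; a black seal shows below it while it is proud
- filed2: standing in bay 2 of the case from the start (may be absent: only one of filed1 to filed4 is there): round off-white pot with a brown band; body 60 mm across, 44 mm tall, origin at the centre of its underside, z up; white press-on lid 64 mm across, 8 mm thick: 52 mm tall in all with lid home, up to 60 mm with it proud; 0.15 to 0.35 kg
- filed2_lid (a joint): lid of filed2: how far it stands proud, in m: 0 = fully home, at most 0.008; slides straight down when pressed with about 6 to 8 N and stays where it is left; a black seal shows below it while it is proud
- filed3: standing in bay 3 of the case from the start (may be absent: only one of filed1 to filed4 is there): round off-white pot with a brown band; body 60 mm across, 44 mm tall, origin at the centre of its underside, z up; white press-on lid 64 mm across, 8 mm thick: 52 mm tall in all with lid home, up to 60 mm with it proud; 0.15 to 0.35 kg
- filed3_lid (a joint): lid of filed3: how far it stands proud, in m: 0 = fully home, at most 0.008; slides straight down when pressed with about 6 to 8 N and stays where it is left; a black seal shows below it while it is proud
- filed4: standing in bay 4 of the case from the start (may be absent: only one of filed1 to filed4 is there): round off-white pot with a brown band; body 60 mm across, 44 mm tall, origin at the centre of its underside, z up; white press-on lid 64 mm across, 8 mm thick: 52 mm tall in all with lid home, up to 60 mm with it proud; 0.15 to 0.35 kg
- filed4_lid (a joint): lid of filed4: how far it stands proud, in m: 0 = fully home, at most 0.008; slides straight down when pressed with about 6 to 8 N and stays where it is left; a black seal shows below it while it is proud
- jar_big: big screw-neck jar, 92 mm across, 165 mm tall, with settled mud and cloudy water; bystander; origin at the centre of its underside
- jar_small: small jar of the same kind, 74 mm across, 115 mm tall; bystander; origin at the centre of its underside
- beaker1: glass beaker, 72 mm across, 95 mm tall; bystander; origin at the centre of its underside
- beaker2: glass beaker, 80 mm across, 105 mm tall; bystander; origin at the centre of its underside
Not all that is in view belongs to the job. Leave any orange look-alike of the pot2 alone.

How it is judged:
By the outcome, as a careful person would: the job done as asked, in the order asked, and still so for the second after the job is handed in, with the robot touching nothing.
Of pot1, pot2, pot3 only 2 to 3 are there at a start; the rules pass over those that are not, and their reading is None.
Of filed1, filed2, filed3, filed4 only 1 to 1 are there at a start; the rules pass over those that are not, and their reading is None.
At some moment in a run one of pot1, pot2, pot3, spatula may be knocked a few centimetres aside while the robot is not near it.
Once in a run the grip may slacken for a moment while it holds something.
It also fails if it takes over 210 s, if anything falls off the work surface, if the arm or the gripper's body presses on something with over 40 N, if the wrist force passes 120 N, or if a joint passes its speed limit or range.

ROBOT

A 6-joint arm with a two-finger parallel gripper is mounted at the origin on the work surface. World frame = base frame: x ahead of the robot, y to its left, z up, the work surface at z = 0. Lengths are in mm, angles in degrees, forces in N, time in s.
With the tool pointing down it reaches from about 250 to 775 mm from the base axis. Payload 4 kg.
Tool frame: the origin (TCP) lies at the very end of the fingers, on their centre line; the grasp point (between the pads) lies 19 mm behind it (tcp_to_grasp is the z of the grasp point in the tool frame, in mm); z points along the fingers, x is the direction in which the jaws open and shut, and the axes are right-handed (so a half turn about z gives the same grasp; the last joint's range is limited). The gripper opens to 94 mm and grips with 3 to 60 N. Pads are 16 mm wide; open, the fingers measure 119 mm over their backs; the gripper's body (75 mm by 177 mm) begins 78 mm behind the grasp point.
Start: joints at [63.593, 4.996, 78.535, -0, 96.463, -5.907], TCP at [192.629, 515.184, 205.506] pointing down, gripper open.
Joint ranges: [-177.83, 177.83], [-43.37, 116.18], [15.69, 146.23], [-61.86, 241.86], [9.47, 152.12], [-147.06, 147.06]. Speed limits (degrees/s): [159.86, 159.86, 180, 180, 180, 180].

INTERFACE

Orientations are given as [roll, pitch, yaw] about the fixed x, y, z axes, in that order (R = Rz(yaw) Ry(pitch) Rx(roll)).
In Python, from bench import * gives the robot as it stands. The module is installed in compiled form; this text tells all that it offers.
- The arm moves only by the tool drive_tool, never from a script. Its argument "commands" is one flat list of numbers, 5 for each row, row after row: the opening in per cent of the stroke, from 0 (shut) to 100 (fully open), then the shift along the tool's x, y, z in units of 25 mm (1.0 is 25 mm), then the turn about the tool's z in units of 6 degrees (1.0 is 6 degrees). In form: [jaw, tx, ty, tz, twist, jaw, tx, ty, tz, twist, ...]. A call has 1 to 20 rows; each row is the pose to reach, as a shift and turn from the pose commanded when the call began, along the tool's axes at that moment; what a row does not reach only later rows make up. A row lasts 1/12 s, in which the tool goes at most 41.7 mm and 7.16 degrees, less where a joint would pass 70% of its speed; a pose out of reach is approached as far as the arm can. A call with a gripper value outside its range is refused whole. The fingers move at their own pace and stop on an object; the grip force is fixed at half the most. Time passes only in rows, so rows that repeat a pose let the fingers close. It gives the time, the measured TCP pose, the force and the opening at its end, in the units of the state.
- get_state(): the state, without advancing time (a new reading comes with each control period).
- capture(name): name is "scene" or "top" or "wrist"; returns (picture, depth): 480x640x3 uint8, red, green, blue; 480x640 float32, mm along the optical axis (not along the pixel's ray), 0 where there is no reading.
- camera_params(name): a dict with "vfov" (degrees; the focal length in pixels is half the picture's height over the tangent of half this angle, whatever the lens; pixels are square), "cx", "cy" (the principal point, pixels), "k1" (the pictures are not rectified: a ray, as slopes to the right and down, at radius r is drawn at 1 + k1 r^2 times it, then the intrinsics apply), "extrinsics" (4x4, takes a point from world to camera coordinates). Camera axes: x right, y up, looking along -z (the intrinsics and any distortion apply to the point x, -y, -z); pixel columns grow to the right and rows downward; lengths in mm; the calibration is good to about 2 mm. A picture is of the moment at which its call begins: read the wrist's pose just before it. camera_params takes no time and is no camera call; for the wrist camera it gives the pose at the moment of the call.
- hand_in(): hands the job in, once; it reports no verdict.
Trained networks look in the newest picture that a camera, given by its name, has taken for a name from the list of things; names that differ only in an ending like _2 or _b are one class to them, and where a whole thing is asked for, a point or a joint stands for the part that bears it (a point fixed in the world has none). Each returns a list of dicts, best first, with "score" (0 to 1); they miss things now and then, are a little off and sometimes report something else, mostly with a low value. They report only what shows in the picture. A call takes as long as a camera call. They do not tell look-alikes from the thing itself.
- boxes_of(target, camera): "centre" ([column, row] in pixels, amid what is visible of it).
The state is a dict: "time": time; "q": joint angles; "joint_velocities": joint speeds; "joint_torque": joint torques, N m; "position": TCP position; "tcp_rot": TCP orientation; "force": force on the tool from outside, world axes, zero at the start; "wrist_torque": the same for the moment, N m; "gripper_width": finger opening in mm.
Only numpy, scipy, OpenCV 4.12 (cv2) and the standard library are available. Lean on these libraries where they do the work, as an engineer would, in place of code of your own. Each camera call takes 0.05 s, during which the arm holds its last target. There are 200 camera calls.

## Working session

There is one attempt and no reset: what is moved stays moved. The work goes in short steps, Python scripts to look and compute and a tool call to move; the robot and the scene stay as the last step left them, time stands still between calls to the robot, and variables do not carry over. Pictures are saved under pics/ and viewed, about 12 in all and at most 16, crops included, and the job is handed in when it is done.

Besides the shell and the picture viewer there is one more tool, called after "Request:" as name(argument=value, ...), one argument or row to a line, values as JSON. drive_tool: Moves the arm, as the interface text tells. Its arguments: {"type":"object","properties":{"commands":{"type":"array","items":{"type":"number"}}},"required":["commands"]}

```bash
mkdir -p pics
cat > h.py <<'E'
from bench import *
import numpy as np, cv2
from scipy.spatial.transform import Rotation as R
def cloud(name):
    pic,d=capture(name); p=camera_params(name)
    f=240/np.tan(np.radians(p["vfov"]/2)); v,u=np.mgrid[0:480,0:640]
    K=np.array([[f,0,p["cx"]],[0,f,p["cy"]],[0,0,1.]])
    pts=np.stack([u,v],-1).reshape(-1,1,2).astype(np.float64)
    s=cv2.undistortPoints(pts,K,np.array([p["k1"],0,0,0.])).reshape(480,640,2)
    c=np.stack([s[...,0]*d,-s[...,1]*d,-d,np.ones_like(d)],-1)
    w=(c@np.linalg.inv(p["extrinsics"]).T)[...,:3]
    w[d==0]=np.nan
    return pic,d,w
def save(n,pic): cv2.imwrite(f"pics/{n}.png",pic[...,::-1])
def st():
    s=get_state(); print("t",s["time"],"p",np.round(s["position"],1),"rpy",np.round(s["tcp_rot"],2),"F",np.round(s["force"],1),"w",round(s["gripper_width"],1),"q",np.round(s["q"],1)); return s
E
python3 - <<'E'
from h import *
st()
ims=[]
for n in("scene","top"):
    pic,d,w=cloud(n); save(n+"0",pic); np.savez(f"/tmp/{n}0.npz",w=w,pic=pic)
    print(n,camera_params(n)["vfov"],np.round(np.linalg.inv(camera_params(n)["extrinsics"])[:3,3]))
    for t in["case","tab","spatula","pot1","filed1","jar_big","jar_small","beaker1","beaker2"]:
        for b in boxes_of(t,n):
            if b["score"]>.3:
                c,r=np.round(b["centre"]).astype(int); print(t,round(b["score"],2),c,r,np.round(w[r,c]))
E
```

```text
t 0.0 p [192.4 514.7 204.3] rpy [-1.7999e+02  1.3000e-01  6.9500e+01] F [ 0.7 -0.3 -0.4] w 94.3 q [63.6  5.  78.6 -0.  96.5 -5.9]
scene 49.860715092479104 [1075. -372.  955.]
case 0.89 348 310 [621. -46. 101.]
tab 0.64 353 308 [623. -36. 103.]
spatula 0.68 212 333 [ 481. -290.    6.]
pot1 0.91 121 321 [ 397. -448.   55.]
pot1 0.88 262 271 [ 422. -142.   59.]
pot1 0.85 122 257 [ 230. -401.   53.]
pot1 0.82 374 222 [418. 151.  59.]
pot1 0.71 159 233 [ 204. -305.   56.]
pot1 0.57 380 187 [322. 233.  55.]
jar_small 0.57 510 204 [556. 443. 101.]
beaker1 0.95 465 166 [389. 448.  88.]
beaker1 0.78 194 392 [ 599. -370.   28.]
beaker1 0.47 377 214 [400. 172.  59.]
beaker2 0.95 465 166 [389. 448.  88.]
beaker2 0.78 194 392 [ 599. -370.   28.]
beaker2 0.47 377 214 [400. 172.  59.]
top 42.210230549504544 [ 341.   28. 1443.]
case 0.62 328 148 [592. -15. 100.]
tab 0.61 329 145 [599. -17.  98.]
spatula 0.76 446 197 [ 488. -290.    9.]
pot1 0.8 215 288 [292. 246.  52.]
pot1 0.78 383 234 [ 403. -134.   56.]
pot1 0.73 458 332 [ 177. -299.   48.]
pot1 0.72 520 241 [ 378. -446.   61.]
pot1 0.72 497 309 [ 226. -389.   54.]
pot1 0.58 249 240 [398. 166.  61.]
jar_big 0.58 156 122 [658. 359. 119.]
jar_small 0.84 117 177 [540. 447. 119.]
jar_small 0.46 329 146 [596. -17. 102.]
beaker1 0.77 480 139 [ 620. -373.   29.]
beaker1 0.75 113 255 [373. 487.  27.]
beaker2 0.77 480 139 [ 620. -373.   29.]
beaker2 0.75 113 255 [373. 487.  27.]
```

View pics/scene0.png

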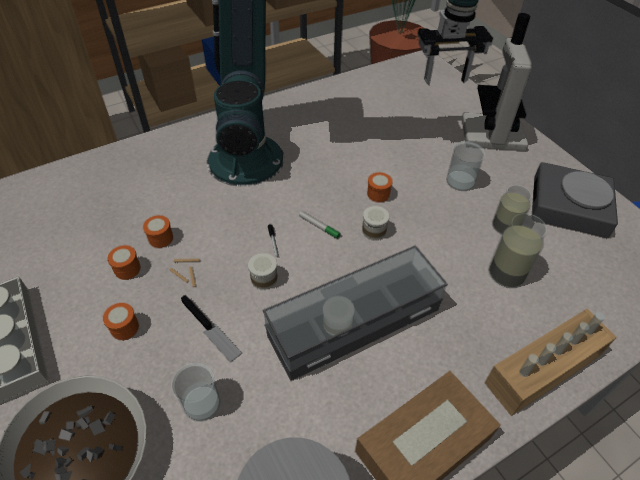

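View pics/top0.png

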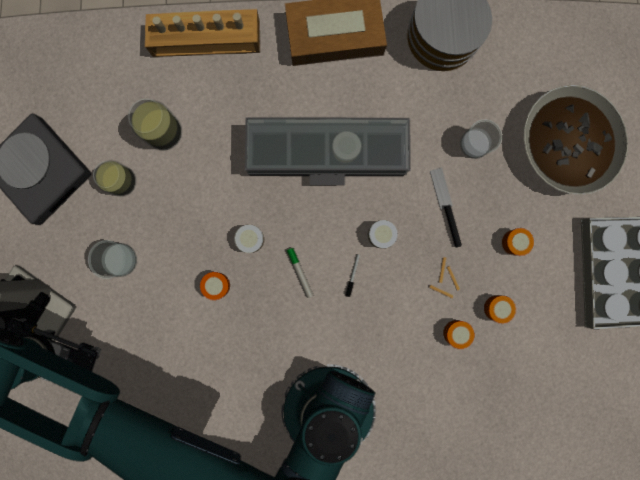

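The top view shows the case at (327,146) with its tab (323,180) facing the robot, and a filed pot in bay 3. There are two loose white pots, at (249,238) and (383,234). The spatula's blade is at (440,190) and its handle ends at (457,245). The orange pots are look-alikes.

Run:
```python
from h import *
for n in("top","scene"):
    z=np.load(f"/tmp/{n}0.npz"); w=z["w"]; pic=z["pic"].astype(int)
    X,Y,Z=w[...,0],w[...,1],w[...,2]
    def rect(m,lab):
        P=np.float32(w[m][:,:2]); r=cv2.minAreaRect(P); print(n,lab,len(P),"c",np.round(r[0],1),"s",np.round(r[1],1),"a",round(r[2],2),"med",np.round(np.median(w[m],0),1), "bbox",np.round(np.percentile(P,[1,99],axis=0).ravel()))
    reg=(X>500)&(X<690)&(Y>-230)&(Y<200)
    for lo,hi in((88,110),(30,55)): rect(reg&(Z>lo)&(Z<hi),f"case{lo}")
    rect((X>480)&(X<545)&(abs(Y+17)<80)&(Z>25)&(Z<60),"tab")
    sp=(X>380)&(X<580)&(Y>-340)&(Y<-240)
    rect(sp&(Z>10)&(Z<32),"handle")
    dk=pic.sum(-1)<150
    rect(sp&dk&(Z>5),"dark")
    for c in((398,166),(410,-136)):
        m=(np.hypot(X-c[0],Y-c[1])<60)&(Z>40)&(Z<75)
        rect(m,"pot"); print(np.round(np.percentile(Z[m],[50,90,97]),1))
    print("table",np.nanmedian(Z[(X>400)&(X<480)&(Y>-50)&(Y<50)]), "table near spat",np.nanmedian(Z[sp]))
t=cv2.imread("pics/top0.png")
a=cv2.resize(t[100:270,410:500],None,fx=3.2,fy=3.2,interpolation=cv2.INTER_CUBIC)
b=cv2.resize(t[165:270,225:405],None,fx=2.6,fy=2.6,interpolation=cv2.INTER_CUBIC)
im=np.zeros((550,800,3),np.uint8); im[:a.shape[0],:a.shape[1]]=a; im[:b.shape[0],300:300+b.shape[1]]=b
cc=cv2.resize(t[110:195,235:420],None,fx=2.6,fy=2.6,interpolation=cv2.INTER_CUBIC); im[290:290+cc.shape[0],300:300+cc.shape[1]]=cc
cv2.imwrite("pics/crop1.png",im)
```

```text
top case88 8748 c [602.8 -13.7] s [364.  119.1] a 88.2 med [601.9 -12.6  99. ] bbox [ 543. -191.  662.  164.]
top case30 625 c [533.1 -12.6] s [360.6  27.3] a 88.56 med [539.2 -16.1  44.2] bbox [ 520. -186.  550.  152.]
top tab 445 c [532.  -34.9] s [123.3  25.6] a 89.58 med [533.8 -18.5  44.4] bbox [520. -92. 545.  27.]
top handle 257 c [ 463.9 -270.4] s [179.4  62.7] a 10.73 med [ 423.4 -298.8   19.5] bbox [ 381. -316.  545. -252.]
top dark 250 c [ 424.1 -299.4] s [91.3 15.1] a 13.71 med [ 421.1 -298.7   19.4] bbox [ 381. -315.  466. -285.]
top pot 645 c [401.5 166.2] s [62.6 62.7] a 30.54 med [401.6 166.3  59.3] bbox [372. 137. 431. 197.]
[59.3 62.9 64.5]
top pot 632 c [ 404.1 -132.4] s [60.9 61.5] a 0.58 med [ 403.6 -132.2   58.1] bbox [ 374. -162.  434. -102.]
[58.1 61.8 63.8]
table 0.2044211915656433 table near spat 1.0924838929261114
scene case88 9225 c [602.4 -13.2] s [363.5 122.8] a 88.18 med [607.5 -30.   99.9] bbox [ 544. -192.  664.  163.]
scene case30 1092 c [654.4 -31.4] s [378.5 111.3] a 70.94 med [660.4 -54.6  44.8] bbox [ 552. -195.  671.  160.]
  return _methods._mean(a, axis=axis, dtype=dtype,
  ret = um.true_divide(
Traceback (most recent call last):
IndexError: index -1 is out of bounds for axis 0 with size 0
```

Run:
```python
from h import *
z=np.load("/tmp/top0.npz"); w=z["w"]; pic=z["pic"]
x0,x1,y0,y1=420,480,155,260
g=pic[y0:y1,x0:x1].astype(int); hsv=cv2.cvtColor(pic,cv2.COLOR_RGB2HSV)[y0:y1,x0:x1]
W=w[y0:y1,x0:x1]
dk=g.sum(-1)<150
n,l,s,c=cv2.connectedComponentsWithStats(dk.astype(np.uint8)); i=1+s[1:,4].argmax(); P=W[l==i]
d=np.median(P[:,2]); print(len(P),d)
vx,vy,cx,cy=cv2.fitLine(np.float32(P[:,:2]),cv2.DIST_HUBER,0,.01,.01).ravel(); print("fit",vx,vy,cx,cy,np.degrees(np.arctan2(vy,vx)))
t=(P[:,:2]-[cx,cy])@[vx,vy]; print("ends",np.percentile(t,[0,1,99,100]))
o=np.array([cx,cy]); v=np.array([vx,vy])
for k in range(-70,140,8):
    q=o+v*k; m=np.hypot(w[...,0]-q[0],w[...,1]-q[1])<4; print(k,np.round(q),np.round(pic[m].mean(0)),np.round(np.median(w[m][:,2]),1))
t=cv2.imread("pics/top0.png")
a=cv2.resize(t[100:270,410:500],None,fx=3.2,fy=3.2,interpolation=cv2.INTER_CUBIC)
b=cv2.resize(t[165:270,225:405],None,fx=2.6,fy=2.6,interpolation=cv2.INTER_CUBIC)
im=np.zeros((560,800,3),np.uint8); im[:a.shape[0],:a.shape[1]]=a; im[:b.shape[0],300:300+b.shape[1]]=b
cc=cv2.resize(t[110:195,235:420],None,fx=2.6,fy=2.6,interpolation=cv2.INTER_CUBIC); im[290:290+cc.shape[0],300:300+cc.shape[1]]=cc
cv2.imwrite("pics/crop1.png",im)
```

```text
317 nan
fit 0.0 0.0 0.0 0.0 0.0
ends [nan nan nan nan]
-70 [0. 0.] [21. 22. 24.] 226.4
-62 [0. 0.] [21. 22. 24.] 226.4
-54 [0. 0.] [21. 22. 24.] 226.4
-46 [0. 0.] [21. 22. 24.] 226.4
-38 [0. 0.] [21. 22. 24.] 226.4
-30 [0. 0.] [21. 22. 24.] 226.4
-22 [0. 0.] [21. 22. 24.] 226.4
-14 [0. 0.] [21. 22. 24.] 226.4
-6 [0. 0.] [21. 22. 24.] 226.4
2 [0. 0.] [21. 22. 24.] 226.4
10 [0. 0.] [21. 22. 24.] 226.4
18 [0. 0.] [21. 22. 24.] 226.4
26 [0. 0.] [21. 22. 24.] 226.4
34 [0. 0.] [21. 22. 24.] 226.4
42 [0. 0.] [21. 22. 24.] 226.4
50 [0. 0.] [21. 22. 24.] 226.4
58 [0. 0.] [21. 22. 24.] 226.4
66 [0. 0.] [21. 22. 24.] 226.4
74 [0. 0.] [21. 22. 24.] 226.4
82 [0. 0.] [21. 22. 24.] 226.4
90 [0. 0.] [21. 22. 24.] 226.4
98 [0. 0.] [21. 22. 24.] 226.4
106 [0. 0.] [21. 22. 24.] 226.4
114 [0. 0.] [21. 22. 24.] 226.4
122 [0. 0.] [21. 22. 24.] 226.4
130 [0. 0.] [21. 22. 24.] 226.4
138 [0. 0.] [21. 22. 24.] 226.4
```

View pics/crop1.png

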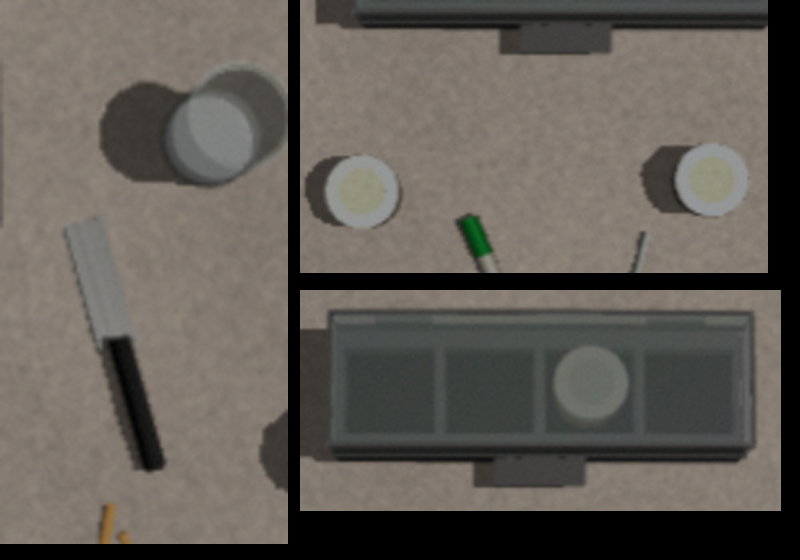

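```bash
cat >> h.py <<'E'
def px2w(name,u,v,z):
    p=camera_params(name); f=240/np.tan(np.radians(p["vfov"]/2))
    K=np.array([[f,0,p["cx"]],[0,f,p["cy"]],[0,0,1.]])
    s=cv2.undistortPoints(np.array([[[u,v]]],float),K,np.array([p["k1"],0,0,0.])).ravel()
    E=np.linalg.inv(p["extrinsics"]); r=E[:3,:3]@[s[0],-s[1],-1]; c=E[:3,3]
    return c+r*(z-c[2])/r[2]
def drop(p,yaw,s=None):
    """tool-frame units for going from current pose to p (mm) with tool-down yaw (deg)"""
    s=s or get_state(); M=R.from_euler("xyz",s["tcp_rot"],degrees=True)
    d=M.inv().apply(np.array(p)-s["position"])/25
    tx=M.apply([1,0,0]); y=np.degrees(np.arctan2(tx[1],tx[0])); tw=-((yaw-y+90)%180-90)/6
    print("tool x yaw",round(y,2),"->",yaw,"units",np.round(d,3),"twist",round(tw,3)); return d,tw
E
python3 - <<'E'
from h import *
z=np.load("/tmp/top0.npz"); w=z["w"]; pic=z["pic"]
m=np.zeros((480,640),bool); m[195:255,435:470]=True
m&=(pic.astype(int).sum(-1)<110)&(w[...,2]>12)
P=np.float32(w[m][:,:2]); vx,vy,cx,cy=cv2.fitLine(P,cv2.DIST_HUBER,0,.01,.01).ravel()
t=(P-[cx,cy])@[vx,vy]
print("handle",len(P),cx,cy,np.degrees(np.arctan2(vy,vx)),t.min(),t.max())
for u,v,h in((446.9,205.6,20),(457.5,246,20),(436,169.5,3),(443.5,208,10)): print(np.round(px2w("top",u,v,h),1))
st(); drop([424,-299,100],104)
E
```

```text
handle 230 418.64667 -299.79633 13.044971 -47.35526 49.52633
[ 466.5 -289.    20. ]
[ 372.2 -310.3   20. ]
[ 553.9 -270.4    3. ]
[ 462.  -282.9   10. ]
t 1.0 p [192.6 515.2 205.5] rpy [ 1.800e+02 -1.000e-02  6.949e+01] F [ 0.4  0.6 -0.2] w 93.7 q [63.6  5.  78.5  0.  96.5 -5.9]
tool x yaw 69.49 -> 104 units [-27.262  20.076   4.218] twist -5.751
```

Request:
drive_tool(
  commands=[100,-26.55,21.12,2.2,-5.58,100,-26.55,21.12,2.2,-5.58,100,-26.55,21.12,2.2,-5.58,100,-26.55,21.12,2.2,-5.58,100,-26.55,21.12,2.2,-5.58,100,-26.55,21.12,2.2,-5.58,100,-26.55,21.12,2.2,-5.58,100,-26.55,21.12,2.2,-5.58,100,-26.55,21.12,2.2,-5.58,100,-26.55,21.12,2.2,-5.58,100,-26.55,21.12,2.2,-5.58,100,-26.55,21.12,2.2,-5.58,100,-26.55,21.12,2.2,-5.58,100,-26.55,21.12,2.2,-5.58,100,-26.55,21.12,2.2,-5.58,100,-26.55,21.12,2.2,-5.58,100,-26.55,21.12,2.2,-5.58,100,-26.55,21.12,2.2,-5.58,100,-26.55,21.12,2.2,-5.58,100,-26.55,21.12,2.2,-5.58],
)

```text
time: 2.67
position: [446.7, -268.3, 152.1]
tcp_rot: [180.0, 0.0, 102.9]
force: [1.2, 1.0, -0.2]
gripper_width: 94.1
```

Run:
```python
from h import *
s=st(); pic,d,w=cloud("wrist"); save("wrist1",pic)
X,Y,Z=w[...,0],w[...,1],w[...,2]
m=(pic.astype(int).sum(-1)<130)&(Z>12)&(Z<30)&(X>350)&(X<490)&(Y>-330)&(Y<-260)
P=np.float32(w[m][:,:2]); vx,vy,cx,cy=cv2.fitLine(P,cv2.DIST_HUBER,0,.01,.01).ravel(); t=(P-[cx,cy])@[vx,vy]
print(len(P),cx,cy,np.degrees(np.arctan2(vy,vx)),np.percentile(t,[.5,99.5]),np.median(Z[m]))
m2=(Z>-3)&(Z<8); print(np.nanmedian(Z[m2]))
drop([454.6,-291.5,3],103)
```

```text
t 2.6667 p [ 446.7 -268.3  152.1] rpy [179.97   0.   102.94] F [ 1.2  1.  -0.2] w 94.1 q [ -37.2    2.2   87.5    0.    90.2 -140.2]
52 426.62625 -301.4989 12.892322 [-21.89539886  37.94776741] 16.666038863618667
-1.7325335506834563
tool x yaw 102.69 -> 103 units [-0.676  0.125  5.874] twist -0.052
```

View pics/wrist1.png

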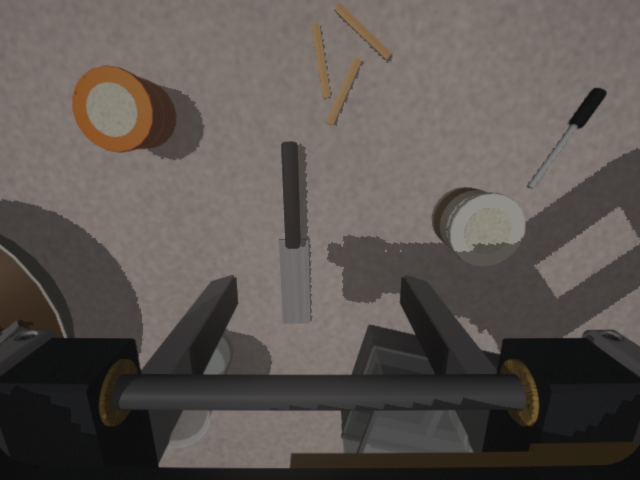

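Request:
drive_tool(
  commands=[100,-0.7,0.13,0,-0.05,100,-0.7,0.13,3,-0.05,100,-0.7,0.13,5.0,-0.05,100,-0.7,0.13,5.6,-0.05,100,-0.7,0.13,5.86,-0.05,100,-0.7,0.13,5.86,-0.05,100,-0.7,0.13,5.86,-0.05,100,-0.7,0.13,5.86,-0.05],
)

```text
time: 3.38
position: [453.8, -282.3, 6.0]
tcp_rot: [180.0, 0.0, 103.3]
force: [-0.3, -0.7, 0.9]
gripper_width: 94.2
```

Run:
```python
from h import *
st(); drop([454.6,-291.5,3],103)
```

```text
t 3.3833 p [ 453.8 -282.3    6. ] rpy [1.7998e+02 1.0000e-02 1.0328e+02] F [-0.3 -0.7  0.9] w 94.2 q [ -38.    10.3   96.1    0.    73.6 -141.3]
tool x yaw 103.28 -> 103 units [-0.366 -0.054  0.119] twist 0.047
```

Request:
drive_tool(
  commands=[100,-0.35,-0.05,0,0,100,-0.35,-0.05,0.08,0,100,-0.35,-0.05,0.08,0,100,-0.35,-0.05,0.08,0],
)

```text
time: 3.72
position: [454.4, -291.4, 3.9]
tcp_rot: [180.0, 0.0, 103.3]
force: [-0.2, 0.3, 1.1]
gripper_width: 94.1
```

Aligned; close.

Request:
drive_tool(
  commands=[0,0,0,0.04,0,0,0,0,0.04,0,0,0,0,0.04,0,0,0,0,0.04,0,0,0,0,0.04,0,0,0,0,0.04,0,0,0,0,0.04,0,0,0,0,0.04,0,0,0,0,0.04,0,0,0,0,0.04,0],
)

```text
time: 4.55
position: [454.4, -291.1, 2.7]
tcp_rot: [180.0, -0.0, 103.3]
force: [-0.1, -0.2, -0.9]
gripper_width: 30.4
```

Request:
drive_tool(
  commands=[0,0,0,0,0,0,0,0,0,0,0,0,0,0,0,0,0,0,0,0,0,0,0,0,0],
)

```text
time: 4.97
position: [454.4, -291.2, 2.7]
tcp_rot: [180.0, 0.0, 103.3]
force: [-0.1, 0.5, -0.1]
gripper_width: 13.0
```

Request:
drive_tool(
  commands=[0,0,0,-0.5,0,0,0,0,-1.5,0,0,0,0,-2.5,0,0,0,0,-3.5,0,0,0,0,-4.5,0,0,0,0,-5.2,0,0,0,0,-5.2,0,0,0,0,-5.2,0],
)

```text
time: 5.63
position: [454.8, -291.4, 133.3]
tcp_rot: [179.9, 0.1, 103.3]
force: [-0.3, -1.0, -1.3]
gripper_width: 13.7
```

Run:
```python
from h import *
st(); drop([403.7,-7.3,130],88.2)
pic,d,w=cloud("wrist"); save("wrist2",pic)
```

```text
t 5.6333 p [ 454.8 -291.4  133.3] rpy [1.7992e+02 8.0000e-02 1.0328e+02] F [-0.3 -1.  -1.3] w 13.7 q [ -38.7    5.1   86.6    0.    88.1 -142. ]
tool x yaw 103.28 -> 88.2 units [11.531  0.621  0.116] twist 2.513
```

View pics/wrist2.png

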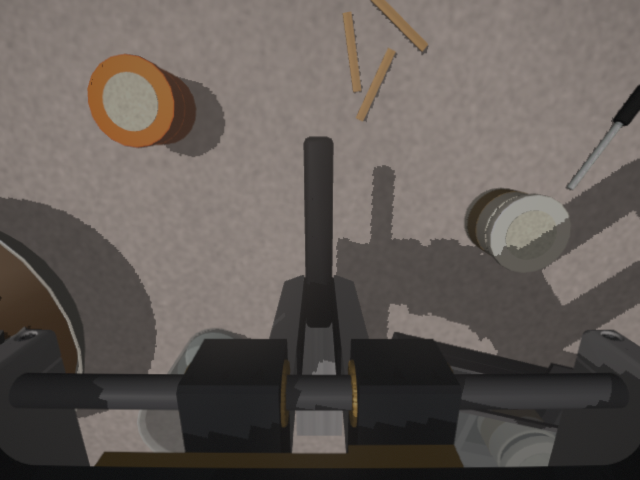

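Request:
drive_tool(
  commands=[0,1,0.05,0.1,0.2,0,2,0.1,0.1,0.4,0,3,0.15,0.1,0.6,0,4,0.2,0.1,0.8,0,5,0.3,0.1,1.0,0,6,0.35,0.1,1.3,0,7,0.4,0.1,1.6,0,8,0.45,0.1,1.8,0,9,0.5,0.1,2.1,0,10,0.55,0.1,2.3,0,11,0.6,0.1,2.51,0,11.53,0.62,0.1,2.51,0,11.53,0.62,0.1,2.51,0,11.53,0.62,0.1,2.51,0,11.53,0.62,0.1,2.51],
)

```text
time: 6.93
position: [402.7, -7.5, 129.0]
tcp_rot: [-179.9, 0.0, 88.2]
force: [0.2, 0.1, 0.1]
gripper_width: 13.4
```

Run:
```python
from h import *
st(); drop([403.7,-7.3,36],88.2)
pic,d,w=cloud("scene"); save("scene1",pic[150:400,150:520]); np.savez("/tmp/scene1.npz",w=w,pic=pic)
pic,d,w=cloud("top"); np.savez("/tmp/top1.npz",w=w,pic=pic)
m=(w[...,2]>105)&(w[...,2]<150)&(w[...,0]>440)&(abs(w[...,1])<40)
P=w[m]; i=P[:,0]; print("blade pts",len(P),np.round(np.percentile(P,[1,50,99],axis=0),1))
c=(P[:,0]>470)
if c.any():
  print(np.polyfit(P[c,0],P[c,2],1), "yfit",np.polyfit(P[c,0],P[c,1],1))
```

```text
t 6.9333 p [402.7  -7.5 129. ] rpy [-1.7987e+02  1.0000e-02  8.8210e+01] F [0.2 0.1 0.1] w 13.4 q [ -9.1 -12.6 103.8  -0.   88.9 -97.3]
tool x yaw 88.21 -> 88.2 units [0.01  0.048 3.718] twist 0.001
blade pts 196 [[481.3 -28.1 105.2]
 [496.7  -9.1 129.3]
 [636.3  29.1 135.2]]
[-2.01942318e-01  2.29344083e+02] yfit [  0.10011035 -59.78388735]
```

View pics/scene1.png

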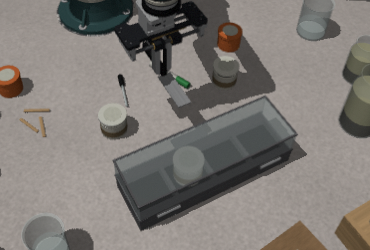

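Run:
```python
from h import *
for n in("top","scene"):
    z=np.load(f"/tmp/{n}1.npz"); w=z["w"]
    m=(w[...,2]>118)&(w[...,2]<142)&(w[...,0]>450)&(w[...,0]<525)&(abs(w[...,1]+10)<25); P=w[m]
    print(n,len(P),np.round(np.percentile(P,[0,2,50,98,100],axis=0),1),np.polyfit(P[:,0],P[:,2],1),np.polyfit(P[:,0],P[:,1],1))
```

```text
top 173 [[480.8 -23.9 122.1]
 [481.5 -23.8 124.2]
 [494.7 -10.7 129.7]
 [507.4   4.  134.4]
 [508.3   4.3 138.1]] [-1.73093431e-02  1.38244911e+02] [  0.06152832 -40.54044585]
scene 320 [[450.4 -26.6 123.8]
 [451.5 -25.6 125.8]
 [480.1 -11.2 129.4]
 [507.3   3.6 132.7]
 [509.1   5.1 135.1]] [-5.05207579e-03  1.31783677e+02] [-0.01931711 -1.88765229]
```

Request:
drive_tool(
  commands=[0,0,0,1,0,0,0,0,2,0,0,0,0,3,0,0,0,0,3.6,0,0,0,0,3.7,0,0,0,0,3.7,0,0,0,0,3.7,0,0,0,0.3,3.7,0,0,0,0.6,3.7,0,0,0,0.9,3.7,0,0,0,1.14,3.7,0,0,0,1.14,3.7,0,0,0,1.14,3.7,0],
)

```text
time: 8.12
position: [432.2, -7.9, 37.8]
tcp_rot: [-180.0, -0.0, 88.2]
force: [-0.7, -0.1, -1.3]
gripper_width: 13.6
```

Request:
drive_tool(
  commands=[0,0,0.02,-0.25,0,0,0,0.02,-0.51,0,0,0,0.08,-0.94,0,0,0,0.17,-1.35,0,0,0,0.3,-1.76,0,0,0,0.46,-2.16,0,0,0,0.66,-2.54,0,0,0,0.89,-2.9,0,0,0,1.15,-3.24,0,0,0,1.44,-3.56,0,0,0,1.76,-3.85,0,0,0,1.76,-3.85,0,0,0,1.76,-3.85,0],
)

```text
time: 9.2
position: [477.2, -9.5, 135.2]
tcp_rot: [179.8, 0.0, 88.2]
force: [-0.5, 0.0, -0.2]
gripper_width: 13.8
```

Run:
```python
from h import *
st()
pic,d,w=cloud("scene"); save("scene2",cv2.resize(pic[130:400,200:500],None,fx=2,fy=2)); np.savez("/tmp/scene2.npz",w=w,pic=pic)
```

```text
t 9.2 p [477.2  -9.5 135.2] rpy [1.7982e+02 1.0000e-02 8.8220e+01] F [-0.5  0.  -0.2] w 13.8 q [ -8.   -3.1  94.7   0.   88.2 -96.2]
```

View pics/scene2.png

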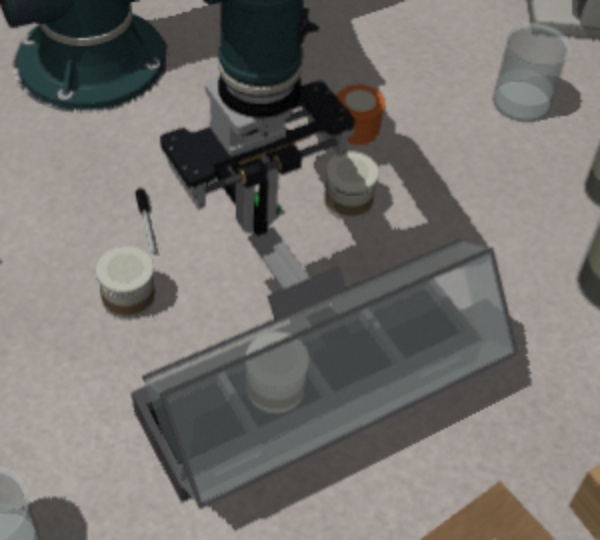

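Request:
drive_tool(
  commands=[0,0,0.34,-0.26,0,0,0,0.7,-0.49,0,0,0,1.08,-0.69,0,0,0,1.48,-0.86,0,0,0,1.89,-0.98,0,0,0,2.3,-1.08,0,0,0,2.73,-1.13,0,0,0,3.16,-1.15,0,0,0,3.59,-1.13,0,0,0,3.9,-1.1,0,0,0,3.9,-1.1,0,0,0,3.9,-1.1,0],
)

```text
time: 10.25
position: [572.9, -12.3, 160.9]
tcp_rot: [-179.9, -0.0, 88.2]
force: [0.3, 1.3, -1.0]
gripper_width: 13.9
```

```bash
cat >> h.py <<'E'
C=np.array([602.6,-13.5]); YAW=np.radians(-1.8); EX=np.array([np.cos(YAW),np.sin(YAW)]); EY=np.array([-EX[1],EX[0]])
def tocase(w): return np.stack([(w[...,:2]-C)@EX,(w[...,:2]-C)@EY,w[...,2]],-1)
def world(x,y): return C+x*EX+y*EY
def cover(name="scene"):
    pic,d,w=cloud(name); c=tocase(w)
    m=(c[...,0]>-60)&(c[...,0]<160)&(abs(c[...,1])<38)&(c[...,2]>105)&(c[...,2]<200); P=c[m]
    print(len(P),"cover pts pct x,z",np.round(np.percentile(P[:,[0,2]],[1,25,50,75,99],axis=0),0).tolist())
    return pic,c
E
python3 - <<'E'
from h import *
st()
pic,c=cover("scene"); save("scene3",cv2.resize(pic[130:400,200:500],None,fx=2,fy=2)); np.savez("/tmp/scene3.npz",c=c,pic=pic)
E
```

```text
t 10.25 p [572.9 -12.3 160.9] rpy [-1.7994e+02 -1.0000e-02  8.8220e+01] F [ 0.3  1.3 -1. ] w 13.9 q [ -6.9   8.7  79.5   0.   91.9 -95.1]
2560 cover pts pct x,z [[-35.0, 110.0], [32.0, 150.0], [84.0, 155.0], [114.0, 163.0], [134.0, 196.0]]
```

View pics/scene3.png

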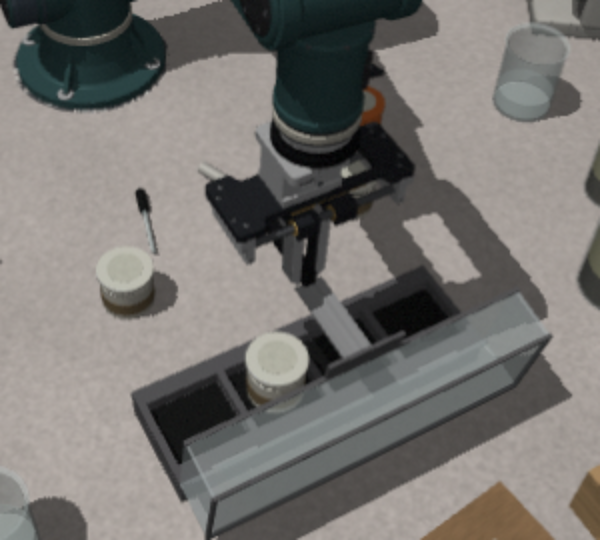

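Request:
drive_tool(
  commands=[0,0,0.08,0.01,0,0,0,0.16,0.03,0,0,0,0.22,0.04,0,0,0,0.22,0.04,0,0,0,0.22,0.04,0],
)

```text
time: 10.72
position: [578.2, -12.5, 160.6]
tcp_rot: [-180.0, -0.0, 88.2]
force: [-2.5, -0.1, -0.9]
gripper_width: 13.8
```

Request:
drive_tool(
  commands=[0,0,0.05,0.01,0,0,0,0.1,0.02,0,0,0,0.1,0.02,0,0,0,0.1,0.02,0],
)

```text
time: 11.05
position: [578.5, -12.3, 159.8]
tcp_rot: [-179.6, -0.0, 88.2]
force: [-9.4, 0.6, 2.6]
gripper_width: 13.7
```

Request:
drive_tool(
  commands=[0,0,0.05,0.01,0,0,0,0.1,0.02,0,0,0,0.1,0.02,0,0,0,0.1,0.02,0],
)

```text
time: 11.38
position: [579.0, -12.3, 158.6]
tcp_rot: [-179.3, -0.0, 88.2]
force: [-12.6, 0.5, 3.4]
gripper_width: 13.6
```

Request:
drive_tool(
  commands=[0,0,-0.5,0,0,0,0,-1,0,0,0,0,-2,0,0,0,0,-3,0,0,0,0,-4,0,0,0,0,-4,0,0,0,0,-4,0,0],
)

```text
time: 11.97
position: [483.7, -9.5, 159.9]
tcp_rot: [179.9, 0.0, 88.2]
force: [0.4, -0.2, -0.7]
gripper_width: 13.8
```

Run:
```python
from h import *
st(); drop([454.6,-291.5,100],103)
pic,c=cover("scene"); np.savez("/tmp/scene4.npz",c=c,pic=pic)
m=(abs(c[...,1])<38)&(c[...,2]>160)&(c[...,2]<186)&(c[...,0]>50)&(c[...,0]<120)
P=c[m]; print(len(P),np.round(P[:,[0,2]].mean(0)),np.polyfit(P[:,2],P[:,0],1))
```

```text
t 11.9667 p [483.7  -9.5 159.9] rpy [179.86   0.    88.21] F [ 0.4 -0.2 -0.7] w 13.8 q [ -7.9  -2.8  91.7   0.   91.  -96.1]
tool x yaw 88.21 -> 103 units [-11.31   -0.817   2.396] twist -2.465
1901 cover pts pct x,z [[-56.0, 109.0], [85.0, 147.0], [102.0, 151.0], [123.0, 161.0], [137.0, 182.0]]
218 [ 85. 174.] [ 0.07793336 71.43924422]
```

Request:
drive_tool(
  commands=[0,-1,-0.07,0,-0.2,0,-2,-0.14,0,-0.4,0,-3,-0.21,0,-0.6,0,-4,-0.28,0,-0.8,0,-5,-0.35,0,-1.1,0,-6,-0.42,0,-1.3,0,-7,-0.5,0,-1.5,0,-8,-0.57,0,-1.7,0,-9,-0.64,0,-2.0,0,-10,-0.72,0,-2.2,0,-11,-0.8,0,-2.4,0,-11.31,-0.82,0,-2.46,0,-11.31,-0.82,0.5,-2.46,0,-11.31,-0.82,1.5,-2.46,0,-11.31,-0.82,2.5,-2.46,0,-11.31,-0.82,3.5,-2.46,0,-11.31,-0.82,4.4,-2.46,0,-11.31,-0.82,4.4,-2.46,0,-11.31,-0.82,4.4,-2.46],
)

```text
time: 13.6
position: [453.8, -289.6, 47.5]
tcp_rot: [-179.9, -0.2, 103.0]
force: [0.9, -0.1, -0.2]
gripper_width: 13.8
```

Run:
```python
from h import *
st(); drop([454.6,-291.5,3],103)
pic,c=cover("scene"); w=(c); 
# blade pts
W=np.concatenate([world(0,0)[None,:]],0)
import numpy as np
wx=C[0]+c[...,0]*EX[0]+c[...,1]*EY[0]; wy=C[1]+c[...,0]*EX[1]+c[...,1]*EY[1]
u=np.array([np.cos(np.radians(13)),np.sin(np.radians(13))])
a=(wx-454.6)*u[0]+(wy+291.5)*u[1]; b=-(wx-454.6)*u[1]+(wy+291.5)*u[0]
m=(a>25)&(a<115)&(abs(b)<12)&(c[...,2]>15); print(m.sum(),np.polyfit(a[m],c[...,2][m],1),a[m].max(),np.median(c[...,2][m]))
```

```text
t 13.6 p [ 453.8 -289.6   47.5] rpy [-179.87   -0.22  103.04] F [ 0.9 -0.1 -0.2] w 13.8 q [ -38.6    8.6   92.9    0.    78.7 -141.6]
tool x yaw 103.04 -> 103 units [-0.089  0.016  1.778] twist 0.006
1601 cover pts pct x,z [[83.0, 109.0], [90.0, 146.0], [108.0, 150.0], [127.0, 153.0], [137.0, 182.0]]
2030 [ -2.13314372 393.20918665] 104.33851470942906 331.33635269818024
```

Request:
drive_tool(
  commands=[0,0,0,0.8,0,0,0,0,1.3,0,0,0,0,1.6,0,0,0,0,1.7,0,0,0,0,1.76,0,0,0,0,1.76,0,0,0,0,1.76,0],
)

```text
time: 14.23
position: [455.2, -292.0, 6.7]
tcp_rot: [179.9, 0.1, 103.0]
force: [0.5, -0.1, -1.0]
gripper_width: 13.9
```

Request:
drive_tool(
  commands=[0,0,0,0.06,0,0,0,0,0.1,0,0,0,0,0.13,0,0,0,0,0.13,0,0,0,0,0.13,0],
)

```text
time: 14.65
position: [455.3, -292.0, 3.2]
tcp_rot: [179.9, 0.1, 103.0]
force: [1.6, 0.1, 3.6]
gripper_width: 13.6
```

Request:
drive_tool(
  commands=[50,0,0,0,0,50,0,0,0,0,50,0,0,0,0,50,0,0,0,0,50,0,0,0,0,50,0,0,0,0,50,0,0,0,0,50,0,0,-1,0,50,0,0,-2,0,50,0,0,-3.5,0,50,0,0,-5,0,50,0,0,-6,0,50,0,0,-6,0,50,0,0,-6,0],
)

```text
time: 15.82
position: [455.4, -292.3, 154.4]
tcp_rot: [179.8, 0.2, 103.0]
force: [-0.7, 0.2, -0.4]
gripper_width: 46.9
```

Run:
```python
from h import *
st()
pic,c=cover("scene"); save("scene5",pic); np.savez("/tmp/scene5.npz",c=c,pic=pic)
# pot lids: white, using z>45
for nm,cc in(("A",(401.5,166.2)),("B",(404,-132.4))):
    wx=C[0]+c[...,0]*EX[0]+c[...,1]*EY[0]; wy=C[1]+c[...,0]*EX[1]+c[...,1]*EY[1]
    m=(np.hypot(wx-cc[0],wy-cc[1])<60)&(c[...,2]>48)&(c[...,2]<70)
    print(nm,m.sum(),cv2.minAreaRect(np.float32(np.stack([wx[m],wy[m]],-1))),np.percentile(c[...,2][m],[5,50,90]))
for y in(132,44,-44,-132):
    m=(abs(c[...,1]-y)<40)&(abs(c[...,0])<38)&(c[...,2]>74)&(c[...,2]<95); print(y,m.sum(), np.round(cv2.minAreaRect(np.float32(c[m][:,:2]))[0],1) if m.sum()>20 else "",np.round(np.percentile(c[m][:,2],[5,50,90]),1) if m.any() else "")
drop([404,-132.4,100],103)
```

```text
t 15.8167 p [ 455.4 -292.3  154.4] rpy [179.83   0.2  102.98] F [-0.7  0.2 -0.4] w 46.9 q [ -38.7    4.6   84.8    0.    90.4 -141.7]
1614 cover pts pct x,z [[82.0, 109.0], [90.0, 146.0], [108.0, 150.0], [126.0, 153.0], [137.0, 182.0]]
A 448 ((403.61529541015625, 167.10604858398438), (63.57377624511719, 63.282047271728516), 11.680607795715332) [55.13906642 59.59892366 61.76339526]
B 563 ((404.6476745605469, -134.05685424804688), (63.2540283203125, 64.2186279296875), 39.894134521484375) [54.0207271  57.86845067 60.10943134]
132 0  
44 0  
-44 693 [  0.3 -42.6] [82.5 86.2 88.4]
-132 0  
tool x yaw 102.98 -> 103 units [ 6.652 -0.534  2.08 ] twist -0.003
```

View pics/scene5.png

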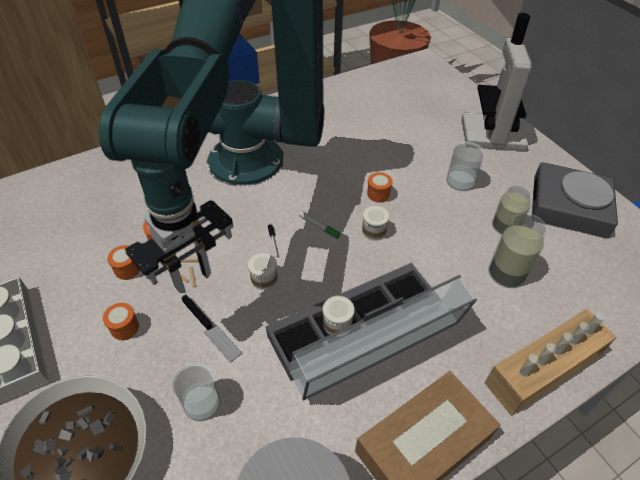

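Request:
drive_tool(
  commands=[0,1.5,-0.12,0,0,0,3,-0.24,0.3,0,0,4.5,-0.36,0.8,0,0,6,-0.48,1.6,0,0,6.62,-0.53,2.4,0,0,6.62,-0.53,2.8,0,0,6.62,-0.53,2.8,0,0,6.62,-0.53,2.8,0,0,6.62,-0.53,2.8,0],
)

```text
time: 16.62
position: [405.0, -134.4, 82.6]
tcp_rot: [180.0, 0.0, 102.9]
force: [-0.1, -0.4, -0.7]
gripper_width: 0.5
```

Run:
```python
from h import *
st(); drop([404.3,-133.2,53],103)
```

```text
t 16.6167 p [ 405.  -134.4   82.6] rpy [1.7998e+02 4.0000e-02 1.0292e+02] F [-0.1 -0.4 -0.7] w 0.5 q [ -26.    -7.7  105.1   -0.    82.5 -128.9]
tool x yaw 102.92 -> 103 units [ 0.054 -0.019  1.183] twist -0.014
```

Request:
drive_tool(
  commands=[0,0,0,0.6,0,0,0,0,0.8,0,0,0,0,0.9,0,0,0,0,1.0,0,0,0,0,1.1,0,0,0,0,1.2,0,0,0,0,1.2,0,0,0,0,1.2,0],
)

```text
time: 17.28
position: [404.7, -133.9, 53.3]
tcp_rot: [180.0, 0.1, 103.0]
force: [-2.5, -1.0, 4.0]
gripper_width: 0.3
```

Request:
drive_tool(
  commands=[0,0,0,0.06,0,0,0,0,0.12,0,0,0,0,0.12,0,0,0,0,0.12,0],
)

```text
time: 17.62
position: [404.9, -134.0, 52.1]
tcp_rot: [180.0, 0.1, 103.0]
force: [-5.3, 0.6, 13.9]
gripper_width: 0.4
```

Request:
drive_tool(
  commands=[0,0,0,0.06,0,0,0,0,0.06,0,0,0,0,0.06,0],
)

```text
time: 17.87
position: [404.9, -134.0, 52.0]
tcp_rot: [179.9, 0.1, 103.0]
force: [-7.8, 1.9, 21.6]
gripper_width: 0.2
```

Request:
drive_tool(
  commands=[80,0,0,-0.8,0,80,0,0,-1.6,0.8,80,0,0,-1.6,1.6,80,0,0,-1.6,2.46,80,0,0,-1.6,2.46,80,0,0,-1.6,2.46,80,0,0,-1.6,2.46,80,0,0,-1.6,2.46,80,0,0,-1.6,2.46,80,0,0,-1.6,2.46,80,0,0,-1.6,2.46,80,0,0,-1.6,2.46,80,0,0,-1.6,2.46,80,0,0,-1.6,2.46,80,0,0,-1.6,2.46],
)

```text
time: 19.12
position: [404.4, -133.2, 87.7]
tcp_rot: [180.0, -0.0, 88.2]
force: [-0.3, 1.0, 0.1]
gripper_width: 74.9
```

Run:
```python
from h import *
st(); drop([404.3,-133.5,15],88.2)
pic,d,w=cloud("wrist"); hsv=cv2.cvtColor(pic,cv2.COLOR_RGB2HSV)
for z in(52,):
    m=(np.hypot(w[...,0]-404,w[...,1]+133)<60)&(w[...,2]>40)&(w[...,2]<62); print(m.sum(),cv2.minAreaRect(np.float32(w[m][:,:2])),np.percentile(w[m][:,2],[10,50,90]))
```

```text
t 19.1167 p [ 404.4 -133.2   87.7] rpy [180.    -0.    88.22] F [-0.3  1.   0.1] w 74.9 q [ -25.9   -8.   104.8    0.    83.2 -114.1]
tool x yaw 88.22 -> 88.2 units [-1.100e-02 -2.000e-03  2.908e+00] twist 0.004
6524 ((405.21630859375, -133.06793212890625), (63.16910934448242, 62.9378662109375), 20.16727638244629) [51.37209685 52.28722161 53.14878224]
```

Request:
drive_tool(
  commands=[80,0,0.02,1,0,80,0,0.02,2,0,80,0,0.02,2.7,0,80,0,0.02,2.9,0,80,0,0.02,2.9,0,80,0,0.02,2.9,0,0,0,0.02,2.9,0,0,0,0.02,2.9,0,0,0,0.02,2.9,0,0,0,0.02,2.9,0,0,0,0.02,2.9,0,0,0,0.02,2.9,0,0,0,0.02,2.9,0],
)

```text
time: 20.25
position: [406.0, -133.5, 16.7]
tcp_rot: [179.8, 0.0, 88.2]
force: [0.2, 0.9, 6.0]
gripper_width: 63.1
```

Request:
drive_tool(
  commands=[0,0,0.02,0,0,0,0,0.02,0,0,0,0,0.02,0,0],
)

```text
time: 20.5
position: [406.0, -133.5, 16.7]
tcp_rot: [179.9, 0.0, 88.2]
force: [-1.9, 0.6, 7.3]
gripper_width: 63.3
```

Request:
drive_tool(
  commands=[80,0,0,0,0,80,0,0,0,0,80,0,0,0,0,80,0,0,0,0],
)

```text
time: 20.83
position: [405.1, -133.2, 14.9]
tcp_rot: [-180.0, -0.0, 88.2]
force: [-1.0, 0.2, 0.1]
gripper_width: 75.2
```

Run:
```python
from h import *
st(); drop([405.2,-133.2,11],88.2)
pic,d,w=cloud("wrist"); save("wrist3",pic)
pic,d,w=cloud("scene"); m=(np.hypot(w[...,0]-404,w[...,1]+133)<45)&(w[...,2]>40)&(w[...,2]<70); print(m.sum(),np.median(w[m][:,2]))
```

```text
t 20.8333 p [ 405.1 -133.2   14.9] rpy [-1.7997e+02 -1.0000e-02  8.8220e+01] F [-1.   0.2  0.1] w 75.2 q [ -25.8   -3.8  109.8   -0.    74.  -114. ]
tool x yaw 88.22 -> 88.2 units [0.    0.005 0.155] twist 0.003
637 52.282195774611296
```

View pics/wrist3.png

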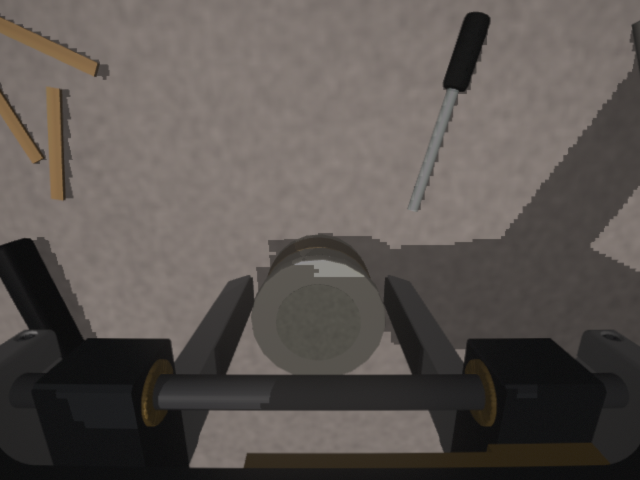

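Request:
drive_tool(
  commands=[80,0,0,-0.24,0,80,0,0,-0.48,0,80,0,0,-0.48,0,0,0,0,-0.48,0,0,0,0,-0.48,0,0,0,0,-0.48,0,0,0,0,-0.48,0,0,0,0,-0.48,0,0,0,0,-0.48,0],
)

```text
time: 21.68
position: [405.4, -133.3, 27.4]
tcp_rot: [180.0, 0.0, 88.2]
force: [-0.4, 0.2, 1.6]
gripper_width: 63.3
```

Request:
drive_tool(
  commands=[0,0,0,-0.1,0,0,0,0,-0.3,0,0,0,0,-0.6,0,0,0,0,-1.0,0,0,0,0,-1.5,0,0,0,0,-2.0,0,0,0,0,-2.4,0,0,0,0,-2.4,0,0,0,0,-2.4,0],
)

```text
time: 22.43
position: [405.9, -133.5, 88.1]
tcp_rot: [179.9, 0.0, 88.2]
force: [-0.2, 0.9, -1.0]
gripper_width: 63.1
```

Run:
```python
from h import *
st(); drop([598.5,-145.4,90],88.2)
pic,d,w=cloud("scene"); save("scene6",cv2.resize(pic[200:320,180:330],None,fx=4,fy=4))
```

```text
t 22.4333 p [ 405.9 -133.5   88.1] rpy [1.7989e+02 4.0000e-02 8.8220e+01] F [-0.2  0.9 -1. ] w 63.1 q [ -25.8   -7.9  104.6    0.    83.2 -114. ]
tool x yaw 88.22 -> 88.2 units [-0.237  7.714 -0.061] twist 0.004
```

View pics/scene6.png

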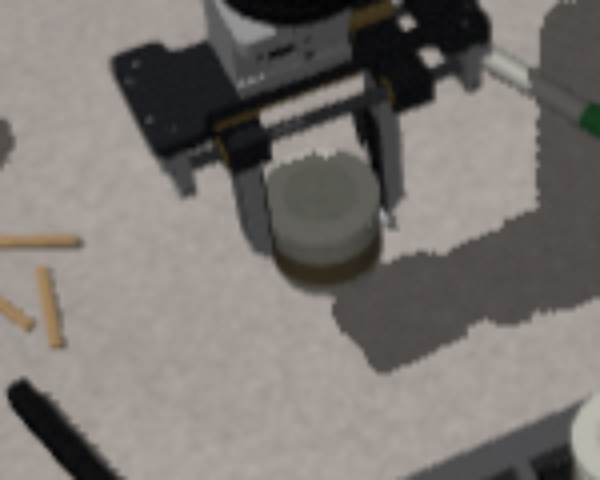

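Request:
drive_tool(
  commands=[0,0,0.5,0,0,0,-0.05,1.3,0,0,0,-0.1,2.2,0,0,0,-0.1,3.2,0,0,0,-0.15,4.2,0,0,0,-0.2,5.2,0,0,0,-0.2,6.2,0,0,0,-0.24,7,0,0,0,-0.24,7.5,0,0,0,-0.24,7.71,0,0,0,-0.24,7.71,0,0,0,-0.24,7.71,0,0,0,-0.24,7.71,0,0],
)

```text
time: 23.57
position: [596.7, -145.1, 86.7]
tcp_rot: [-179.9, -0.0, 88.2]
force: [-0.6, 1.4, -1.6]
gripper_width: 63.2
```

Run:
```python
from h import *
st(); drop([598.5,-145.4,54],88.2)
pic,d,w=cloud("top"); c=tocase(w)
m=(abs(c[...,1]+132)<45)&(abs(c[...,0])<50)&(c[...,2]>104)&(c[...,2]<120); print(m.sum(), cv2.minAreaRect(np.float32(c[m][:,:2])) if m.any() else "",np.median(c[m][:,2]) if m.any() else "")
m=(abs(c[...,1]+132)<50)&(abs(c[...,0])<60)&(c[...,2]<45); print("case edges", np.round(np.percentile(c[m],[1,99],axis=0)) )
pic,d,w=cloud("scene"); c=tocase(w); m=(abs(c[...,1]+132)<45)&(abs(c[...,0])<50)&(c[...,2]>106)&(c[...,2]<122); print(m.sum(), cv2.minAreaRect(np.float32(c[m][:,:2])) if m.any() else "")
```

```text
t 23.5667 p [ 596.7 -145.1   86.7] rpy [-1.7991e+02 -2.0000e-02  8.8210e+01] F [-0.6  1.4 -1.6] w 63.2 q [ -19.    16.    79.3   -0.    84.7 -107.2]
tool x yaw 88.21 -> 88.2 units [-0.01   0.073  1.307] twist 0.002
206 ((-12.63089656829834, -124.7939453125), (61.84806823730469, 39.29617691040039), 48.462188720703125) 111.1642864185385
case edges [[ -59. -180.   -3.]
 [  -8.  -96.   45.]]
760 ((1.0885114669799805, -134.10089111328125), (56.70006561279297, 80.90230560302734), 22.705957412719727)
```

Request:
drive_tool(
  commands=[0,0,0.05,0.3,0,0,0,0.05,0.6,0,0,0,0.05,0.9,0,0,0,0.05,1.1,0,0,0,0.05,1.2,0,0,0,0.05,1.25,0,0,0,0.05,1.25,0,0,0,0.05,1.25,0],
)

```text
time: 24.33
position: [599.3, -145.3, 56.1]
tcp_rot: [180.0, 0.0, 88.2]
force: [-0.3, 0.2, -2.1]
gripper_width: 63.0
```

Request:
drive_tool(
  commands=[0,0,0,0.06,0,0,0,0,0.1,0,0,0,0,0.14,0,0,0,0,0.14,0,0,0,0,0.14,0],
)

```text
time: 24.75
position: [599.4, -145.3, 53.4]
tcp_rot: [179.9, 0.0, 88.2]
force: [-3.1, 0.1, 2.2]
gripper_width: 63.5
```

Request:
drive_tool(
  commands=[80,0,0,0,0,80,0,0,0,0,80,0,0,0,0,80,0,0,0,0,80,0,0,-0.8,0,80,0,0,-1.6,0,80,0,0,-2.2,0,0,0,0,-2.2,0,0,0,0,-2.2,0,0,0,0,-2.2,0,0,0,0,-2.2,0,0,0,0,-2.2,0,0,0,0,-2.2,0,0,0,0,-2.2,0,0,0,0,-2.2,0,0,0,0,-2.2,0,0,0,0,-2.2,0,0,0,0,-2.2,0,0,0,0,-2.2,0],
)

```text
time: 26.33
position: [599.1, -145.3, 107.5]
tcp_rot: [180.0, -0.0, 88.2]
force: [-0.3, -0.7, -0.1]
gripper_width: 1.0
```

```bash
cat >> h.py <<'E'
def pots():
    pic,d,w=cloud("scene"); c=tocase(w)
    for y in(132,44,-44,-132):
        m=(abs(c[...,1]-y)<42)&(abs(c[...,0])<40)&(c[...,2]>70)&(c[...,2]<95)
        if m.sum()>60:
            r=cv2.minAreaRect(np.float32(c[m][:,:2])); print(y,m.sum(),np.round(r[0],1),np.round(r[1],1),"z",np.round(np.percentile(c[m][:,2],[10,50,90]),1),"world",np.round(world(*r[0]),1))
    return pic,c
E
python3 - <<'E'
from h import *
st(); pots()
pic,d,w=cloud("wrist"); c=tocase(w)
m=(abs(c[...,1]+132)<42)&(abs(c[...,0])<40)&(c[...,2]>70)&(c[...,2]<95); print("wrist",m.sum(),cv2.minAreaRect(np.float32(c[m][:,:2])) if m.any() else "",np.percentile(c[m][:,2],[10,50,90]))
drop([598.5,-145.4,80],88.2)
E
```

```text
t 26.3333 p [ 599.1 -145.3  107.5] rpy [179.99  -0.    88.22] F [-0.3 -0.7 -0.1] w 1.0 q [ -18.9   15.5   77.5    0.    87.  -107.1]
-44 725 [  0.9 -42.7] [62.  63.7] z [82.8 86.  88.3] world [602.2 -56.2]
-132 655 [   0.9 -133.7] [60.7 58.9] z [76.8 79.2 81.2] world [ 599.3 -147.2]
wrist 5223 ((-2.6626739501953125, -132.48468017578125), (56.93998718261719, 63.03828048706055), 1.5721896886825562) [77.27983808 78.24868726 79.11527644]
tool x yaw 88.22 -> 88.2 units [-0.006 -0.025  1.1  ] twist 0.004
```

Request:
drive_tool(
  commands=[0,0,0,0.6,0,0,0,0,0.9,0,0,0,0,1.0,0,0,0,0,1.1,0,0,0,0,1.18,0,0,0,0,1.24,0,0,0,0,1.24,0,0,0,0,1.24,0],
)

```text
time: 27.1
position: [599.0, -145.2, 78.3]
tcp_rot: [180.0, 0.0, 88.2]
force: [-3.2, -0.1, 6.8]
gripper_width: 0.6
```

Request:
drive_tool(
  commands=[0,0,0,0.06,0,0,0,0,0.12,0,0,0,0,0.12,0,0,0,0,0.12,0],
)

```text
time: 27.43
position: [599.2, -145.3, 78.2]
tcp_rot: [179.9, 0.0, 88.2]
force: [-6.8, 0.9, 15.6]
gripper_width: 0.6
```

Request:
drive_tool(
  commands=[0,0,0,-1,0,0,0,0,-1.5,0,0,1,0,-1.5,0,0,2,0,-1.5,0,0,3,0,-1.5,0,0,3.58,0,-1.5,0,0,3.58,0,-1.5,0,0,3.58,0,-1.5,0,0,3.58,0,-1.2,0,0,3.58,0,-0.9,0,0,3.58,0,-0.6,0,0,3.58,0,-0.4,0,0,3.58,0,-0.2,0,0,3.58,0,-0.05,0,0,3.58,0,0,0,0,3.58,0,0,0,0,3.58,0,0,0],
)

```text
time: 28.85
position: [601.6, -56.9, 78.1]
tcp_rot: [179.9, 0.1, 88.2]
force: [-7.8, 1.2, 17.9]
gripper_width: 0.5
```

Request:
drive_tool(
  commands=[0,0,0,-1,0,0,0,0,-2,0,0,1,-1,-2,0,0,2.2,-2,-2,0,0,3.4,-3,-2,0,0,4.6,-4,-2,0,0,5.7,-5,-2,0,0,6.9,-6,-2,0,0,8,-7,-2,0,0,8.67,-8,-2,0,0,8.67,-8.2,-2,0,0,8.67,-8.2,-2,0,0,8.67,-8.2,-2,0,0,8.67,-8.2,-2,0],
)

```text
time: 30.02
position: [404.7, 166.3, 123.3]
tcp_rot: [180.0, 0.0, 88.1]
force: [0.8, 0.0, -0.2]
gripper_width: 0.3
```

```bash
cat >> h.py <<'E'
def loose(cc,name):
    pic,d,w=cloud(name); m=(np.hypot(w[...,0]-cc[0],w[...,1]-cc[1])<70)&(w[...,2]>46)&(w[...,2]<66)
    r=cv2.minAreaRect(np.float32(w[m][:,:2])); print(name,m.sum(),np.round(r[0],1),np.round(r[1],1),"z",np.round(np.percentile(w[m][:,2],[10,50,90]),1)); return pic
E
python3 - <<'E'
from h import *
st()
pots()
loose((402.5,166.7),"wrist"); loose((402.5,166.7),"scene"); drop([402.5,166.7,65],88.2)
E
```

```text
t 30.0167 p [404.7 166.3 123.3] rpy [1.7998e+02 2.0000e-02 8.8120e+01] F [ 0.8  0.  -0.2] w 0.3 q [ 14.9  -7.8 100.4  -0.   87.4 -73.2]
-44 679 [ -0.1 -42.8] [60.5 63. ] z [76.5 79.  81.3] world [601.1 -56.3]
-132 768 [  -1.8 -132.3] [60.9 64.5] z [76.8 79.3 81.3] world [ 596.7 -145.7]
wrist 4831 [400.  168.3] [63.5 57.6] z [58.5 59.4 60.3]
scene 457 [402.8 166.6] [62.4 66.2] z [56.2 59.3 61.4]
tool x yaw 88.11 -> 88.2 units [ 0.011 -0.085  2.332] twist -0.015
```

Request:
drive_tool(
  commands=[0,0.02,-0.08,1,0,0,0.02,-0.08,2,0,0,0.02,-0.08,2.4,0,0,0.02,-0.08,2.5,0,0,0.02,-0.08,2.6,0,0,0.02,-0.08,2.7,0,0,0.02,-0.08,2.8,0,0,0.02,-0.08,2.9,0,0,0.02,-0.08,2.96,0,0,0.02,-0.08,2.96,0,0,0.02,-0.08,2.96,0],
)

```text
time: 31.08
position: [401.9, 167.4, 52.2]
tcp_rot: [180.0, 0.0, 88.2]
force: [-5.9, -3.2, 9.0]
gripper_width: 0.2
```

Request:
drive_tool(
  commands=[0,0,0,0.06,0,0,0,0,0.1,0,0,0,0,0.1,0,0,0,0,0.1,0],
)

```text
time: 31.42
position: [402.1, 167.4, 52.1]
tcp_rot: [180.0, 0.0, 88.2]
force: [-10.7, -4.8, 21.8]
gripper_width: 0.4
```

Request:
drive_tool(
  commands=[80,0,0,-0.8,0,80,0,0,-1.6,0,80,0,0,-1.6,0,80,0,0,-1.6,0,80,0,0,-1.6,0,80,0,0,-1.6,0,80,0,0,-1.6,0,80,0,0,-1.6,0,80,0,0,-1.6,0,80,0,0,-1.6,0,80,0,0,-1.6,0,80,0,0,-1.6,0,80,0,0,-1.6,0,80,0,0,-1.6,0,80,0,0,-1.6,0],
)

```text
time: 32.67
position: [401.7, 167.8, 87.0]
tcp_rot: [180.0, -0.0, 88.2]
force: [-0.1, -0.2, -0.4]
gripper_width: 75.2
```

Run:
```python
from h import *
st(); loose((402.5,166.7),"wrist"); drop([402.5,166.9,27],88.2)
```

```text
t 32.6667 p [401.7 167.8  87. ] rpy [ 1.7999e+02 -1.0000e-02  8.8220e+01] F [-0.1 -0.2 -0.4] w 75.2 q [ 15.2  -6.7 103.7   0.   83.  -73. ]
wrist 6539 [403.2 167.9] [63.1 63. ] z [51.4 52.3 53.1]
tool x yaw 88.22 -> 88.2 units [-0.034  0.031  2.401] twist 0.003
```

Request:
drive_tool(
  commands=[80,0,0.05,1,0,80,0,0.05,1.8,0,80,0,0.05,2.3,0,80,0,0.05,2.4,0,80,0,0.05,2.4,0,80,0,0.05,2.4,0,0,0,0.05,2.4,0,0,0,0.05,2.4,0,0,0,0.05,2.4,0,0,0,0.05,2.4,0,0,0,0.05,2.4,0,0,0,0.05,2.4,0,0,0,0.05,2.3,0,0,0,0.05,2.1,0,0,0,0.05,1.7,0,0,0,0.05,1.2,0,0,0,0.05,0.6,0,0,0,0.05,0,0,0,0,0.05,0,0,0,0,0.05,0,0],
)

```text
time: 34.38
position: [403.4, 167.8, 87.7]
tcp_rot: [179.9, -0.0, 88.2]
force: [-0.7, 1.0, -4.0]
gripper_width: 63.1
```

Run:
```python
from h import *
st(); drop([606.7,118.4,88],88.2)
pic,d,w=cloud("scene"); m=(np.hypot(w[...,0]-403,w[...,1]-168)<42)&(w[...,2]>100)&(w[...,2]<120); print(m.sum(),np.median(w[m],0) if m.any() else "")
```

```text
t 34.3833 p [403.4 167.8  87.7] rpy [ 1.799e+02 -2.000e-02  8.822e+01] F [-0.7  1.  -4. ] w 63.1 q [ 15.1  -6.6 103.5  -0.   83.  -73.1]
tool x yaw 88.22 -> 88.2 units [-1.721  8.189 -0.   ] twist 0.003
473 [410.02144682 168.20209889 111.81444335]
```

Request:
drive_tool(
  commands=[0,-0.1,0.5,0,0,0,-0.3,1.3,0,0,0,-0.5,2.2,0,0,0,-0.7,3.2,0,0,0,-0.9,4.2,0,0,0,-1.1,5.2,0,0,0,-1.3,6.2,0,0,0,-1.5,7.1,0,0,0,-1.65,7.8,0,0,0,-1.72,8.19,0,0,0,-1.72,8.19,0,0,0,-1.72,8.19,0,0,0,-1.72,8.19,0,0],
)

```text
time: 35.52
position: [605.1, 118.6, 86.2]
tcp_rot: [-179.9, -0.0, 88.2]
force: [0.2, 0.5, -3.2]
gripper_width: 63.3
```

Run:
```python
from h import *
st(); drop([606.7,118.4,53.4],88.2)
```

```text
t 35.5167 p [605.1 118.6  86.2] rpy [-179.87   -0.     88.24] F [ 0.2  0.5 -3.2] w 63.3 q [  5.8  16.4  79.    0.   84.8 -82.4]
tool x yaw 88.24 -> 88.2 units [-0.005  0.065  1.311] twist 0.006
```

Request:
drive_tool(
  commands=[0,0,0.02,0.3,0,0,0,0.02,0.6,0,0,0,0.02,0.9,0,0,0,0.02,1.1,0,0,0,0.02,1.2,0,0,0,0.02,1.28,0,0,0,0.02,1.33,0,0,0,0.02,1.36,0,0,0,0.02,1.36,0,0,0,0.02,1.36,0],
)

```text
time: 36.35
position: [606.6, 118.4, 54.7]
tcp_rot: [180.0, -0.0, 88.2]
force: [-5.5, -0.6, 6.4]
gripper_width: 63.2
```

Request:
drive_tool(
  commands=[80,0,0,0,0,80,0,0,0,0,80,0,0,0,0,80,0,0,0,0,80,0,0,-0.8,0,80,0,0,-1.6,0,80,0,0,-2.2,0,80,0,0,-2.2,0,80,0,0,-2.2,0],
)

```text
time: 37.1
position: [607.7, 118.4, 108.8]
tcp_rot: [179.8, -0.0, 88.2]
force: [0.8, -0.6, -1.0]
gripper_width: 74.7
```

Run:
```python
from h import *
st(); pots()
pic,d,w=cloud("wrist"); c=tocase(w)
m=(abs(c[...,1]-132)<42)&(abs(c[...,0])<42)&(c[...,2]>70)&(c[...,2]<95); print("wrist",m.sum(),cv2.minAreaRect(np.float32(c[m][:,:2])),np.percentile(c[m][:,2],[2,10,50,90,98]))
drop([606.7,118.4,80],88.2)
```

```text
t 37.1 p [607.7 118.4 108.8] rpy [ 1.7984e+02 -2.0000e-02  8.8220e+01] F [ 0.8 -0.6 -1. ] w 74.7 q [  5.8  15.7  77.2   0.   87.  -82.4]
132 536 [  0.4 132.8] [56.1 62.6] z [76.2 78.9 81.2] world [607.2 119.2]
-44 680 [ -0.1 -42.8] [60.6 62.7] z [76.5 79.2 81.3] world [601.2 -56.3]
-132 766 [  -2.4 -132.2] [60.7 65.5] z [76.8 79.3 81.3] world [ 596.1 -145.6]
wrist 6923 ((-2.296571731567383, 131.1053924560547), (63.17329788208008, 63.10854721069336), 56.421363830566406) [75.57597002 76.51397905 77.44098805 78.30583162 78.79937008]
tool x yaw 88.22 -> 88.2 units [0.005 0.025 1.059] twist 0.003
```

Request:
drive_tool(
  commands=[0,0,0,0,0,0,0,0,0,0,0,0,0,0,0,0,0,0,0,0,0,0,0,0,0,0,0,0,0,0,0,0,0,0,0,0,0,0,0,0,0,0,0,0,0,0,0,0,0.5,0,0,0,0,0.9,0,0,0,0,1.0,0,0,0,0,1.1,0,0,0,0,1.2,0,0,0,0,1.25,0,0,0,0,1.25,0],
)

```text
time: 38.53
position: [606.0, 118.3, 78.4]
tcp_rot: [-179.9, 0.0, 88.2]
force: [-3.8, -1.3, 6.6]
gripper_width: 0.5
```

Request:
drive_tool(
  commands=[0,0,0,0.06,0,0,0,0,0.1,0,0,0,0,0.1,0,0,0,0,0.1,0],
)

```text
time: 38.87
position: [606.1, 118.3, 78.3]
tcp_rot: [-180.0, 0.0, 88.2]
force: [-7.8, -1.1, 13.4]
gripper_width: 0.6
```

Request:
drive_tool(
  commands=[0,0,0,-1.5,0,0,0,0,-3,0,0,0,0,-4.5,0,0,0,0,-5.7,0,0,0,0,-5.7,0,0,0,0,-5.7,0,0,-1,0.8,-5.7,0,0,-2,1.7,-5.7,0,0,-3,2.5,-5.7,0,0,-4,3.4,-5.7,0,0,-5,4.3,-5.7,0,0,-5.27,4.5,-5.7,0,0,-5.27,4.5,-5.7,0,0,-5.27,4.5,-5.7,0,0,-5.27,4.5,-5.7,0],
)

```text
time: 40.12
position: [714.2, -15.4, 215.9]
tcp_rot: [-179.9, -0.1, 88.3]
force: [-1.0, 0.0, -0.7]
gripper_width: 0.5
```

Run:
```python
from h import *
s=st(); p=np.array([*world(112,0),170]); drop(p,88.2)
pic,c=cover("scene"); save("scene7",cv2.resize(pic[130:400,200:500],None,fx=2,fy=2))
m=(abs(c[...,1])<38)&(c[...,2]>158)&(c[...,2]<190)&(c[...,0]>60)&(c[...,0]<100)
P=c[m]; print(len(P), np.round(np.percentile(P[:,[0,2]],[2,50,98],axis=0),1))
```

```text
t 40.1167 p [714.2 -15.4 215.9] rpy [-1.7989e+02 -5.0000e-02  8.8300e+01] F [-1.   0.  -0.7] w 0.5 q [ -5.8  26.9  50.2   0.  103.  -94.1]
tool x yaw 88.3 -> 88.2 units [-0.067  0.018  1.838] twist 0.016
1511 cover pts pct x,z [[83.0, 108.0], [93.0, 146.0], [111.0, 149.0], [128.0, 153.0], [137.0, 181.0]]
162 [[ 82.7 158.2]
 [ 85.  174.6]
 [ 87.3 182.8]]
```

View pics/scene7.png

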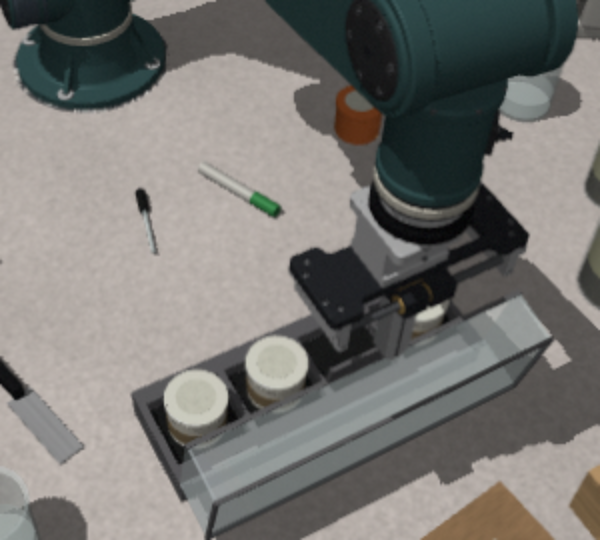

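Request:
drive_tool(
  commands=[0,-0.05,0.02,0.5,0,0,-0.05,0.02,1.0,0,0,-0.05,0.02,1.4,0,0,-0.05,0.02,1.7,0,0,-0.05,0.02,1.8,0,0,-0.05,0.02,1.8,0,0,-0.05,0.02,1.8,0],
)

```text
time: 40.75
position: [715.5, -18.1, 171.6]
tcp_rot: [-180.0, -0.0, 88.2]
force: [-0.6, 0.6, 0.5]
gripper_width: 0.1
```

Request:
drive_tool(
  commands=[0,0,-0.4,0,0,0,0,-0.78,0,0,0,0,-1.24,0,0,0,0,-1.72,0,0,0,0,-2.2,0,0,0,0,-2.67,0,0,0,0,-3.12,0.04,0,0,0,-3.59,0.14,0,0,0,-4.04,0.32,0,0,0,-4.46,0.5,0,0,0,-4.87,0.76,0,0,0,-5.25,1.0,0,0,0,-5.25,1.0,0,0,0,-5.25,1.0,0],
)

```text
time: 41.92
position: [584.7, -14.1, 147.7]
tcp_rot: [179.9, 0.0, 88.2]
force: [-0.8, -0.5, 0.9]
gripper_width: 0.2
```

Run:
```python
from h import *
s=st(); print(tocase(np.array(s["position"])))
pic,d,w=cloud("scene"); save("scene8",cv2.resize(pic[130:400,200:500],None,fx=2,fy=2))
```

```text
t 41.9167 p [584.7 -14.1 147.7] rpy [179.91   0.    88.21] F [-0.8 -0.5  0.9] w 0.2 q [ -6.9  10.4  79.1   0.   90.5 -95.1]
[-17.91974178  -1.13935821 147.66047868]
```

View pics/scene8.png

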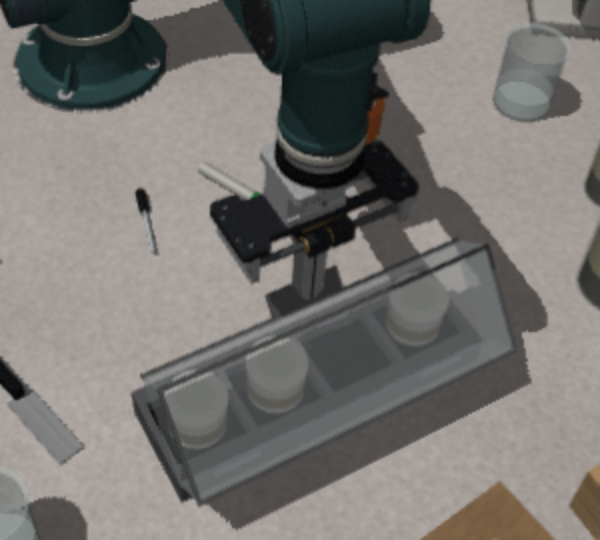

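Request:
drive_tool(
  commands=[0,0,-0.37,0.35,0,0,0,-0.7,0.69,0,0,0,-1.0,1.05,0,0,0,-1.27,1.45,0,0,0,-1.5,1.86,0,0,0,-1.7,2.3,0,0,0,-1.85,2.75,0,0,0,-1.97,3.2,0,0,0,-2.05,3.67,0,0,0,-2.08,3.97,0,0,0,-2.08,4.1,0,0,0,-2.08,4.15,0,0,0,-2.08,4.15,0,0,0,-2.08,4.15,0],
)

```text
time: 43.13
position: [531.6, -12.3, 44.2]
tcp_rot: [-179.9, -0.0, 88.2]
force: [-5.5, 0.5, 7.7]
gripper_width: 0.4
```

Request:
drive_tool(
  commands=[0,0,0,0.06,0,0,0,0,0.14,0,0,0,0,0.14,0,0,0,0,0.14,0],
)

```text
time: 43.47
position: [531.8, -12.3, 43.9]
tcp_rot: [-179.9, 0.0, 88.2]
force: [-11.2, 1.2, 22.5]
gripper_width: 0.4
```

Request:
drive_tool(
  commands=[0,0,-0.1,-0.5,0,0,0,-0.5,-1.5,0,0,0,-1,-3,0,0,0,-2,-5,0,0,3,-4,-6,0,0,5,-5,-6,0,0,6,-5,-6,0,0,8,-5,-6,0,0,9,-5,-6,0,0,9,-5,-6,0,0,9,-5,-6,0,0,9,-5,-6,0],
)

```text
time: 44.47
position: [414.0, 218.1, 189.4]
tcp_rot: [-180.0, 0.0, 88.5]
force: [0.0, -0.4, 0.4]
gripper_width: 0.3
```

Run:
```python
from h import *
st()
pic,d,w=cloud("scene"); c=tocase(w)
for nm,p,cc in(("scene",pic,c),("top",)+tuple((lambda r:(r[0],tocase(r[2])))(cloud("top")))):
    m=(abs(cc[...,0])<40)&(abs(cc[...,1])<150)&(cc[...,2]>88)&(cc[...,2]<120); P=cc[m]
    A=np.c_[P[:,:2],np.ones(len(P))]; k=np.linalg.lstsq(A,P[:,2],rcond=None)[0]; print(nm,len(P),"top plane",np.round(k,4))
    m=(cc[...,0]>-84)&(cc[...,0]<-62)&(abs(cc[...,1])<38)&(cc[...,2]>20); print("tab z",np.median(cc[m][:,2]) if m.any() else None)
save("scene9",pic)
```

```text
t 44.4667 p [414.  218.1 189.4] rpy [-1.800e+02  2.000e-02  8.849e+01] F [ 0.  -0.4  0.4] w 0.3 q [ 20.8  -5.3  90.7  -0.   94.7 -67.7]
scene 4908 top plane [ 1.60000e-02 -2.40000e-03  9.97685e+01]
tab z None
top 4908 top plane [-4.6000e-03 -1.5000e-03  9.9008e+01]
tab z 44.036017441706804
```

View pics/scene9.png

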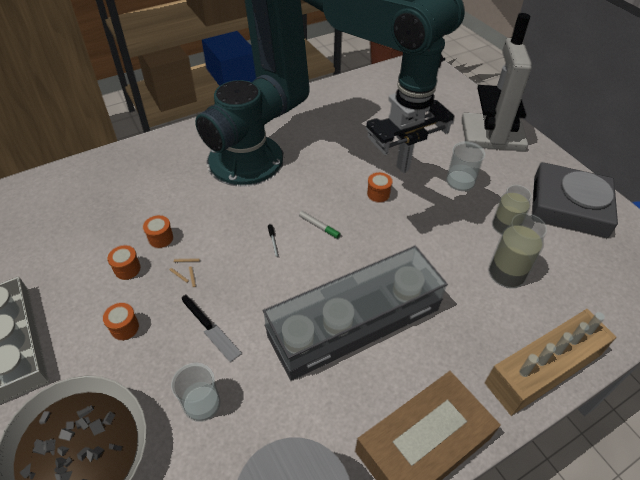

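```bash
python3 -c "
from bench import *
print(hand_in())"
```

```text
the job is handed in; nothing more can be done
None
```

The job is done and handed in after about 44.5 s of robot time.

- **Cover opened:** I slid the spatula blade under the front tab and levered the cover up to its stop, where it pushed back with about 12 N. I then laid the spatula back down where it had been.
- **Pots:** Only two loose pots were there. I pressed each lid home on the table, stood the pots in bays 4 and 1, and pressed each lid again. The pot already in bay 3 was pressed home too.
- **Cover shut:** I closed the cover by its tab and pressed it down with about 22 N.

**Last checks:**
- **Lids:** After pressing, all three lids stopped the fingertips at about 78 mm, which is fully home. The camera read bays 3 and 4 at about 79 mm. It read bay 1 at 77.4 to 78.9 mm just before that lid's last press.
- **Cover:** The top camera put the shut cover's top at 99.0 mm, level, and the tab's upper face at 44.0 mm. The side camera read the cover top at 99.8 mm, within its calibration error.
- **Rest of the table:** The final picture shows all three pots upright under the cover. The spatula lies on the table, and the jars, beakers and orange look-alikes look unmoved.

**What did not go as planned:** My first grip on the first pot sat too low, because the fingers met the wider lid before the body. I let go and carried both pots by their lids instead, which is why I pressed those lids a second time in the case. No check failed.

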